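# Draw one level scoop of stone seal sticks

### The job

Measure out one level scoop of the green stone seal sticks that lie heaped in the wooden trough. Holding the scoop by its upright handle and keeping it flat on the trough floor, push it fully in under the heap so that all three sticks lie in it, two in the pocket and one on top, then draw it straight back so that the steel bar strikes the top stick off and back into the trough. Leave the scoop standing flat in the near end of the trough, clear of the bar, with the two sticks level in its pocket; do not touch the sticks with the gripper.

Things in the scene. Friction and masses are not known exactly. Their poses are not given: they have to be found in the camera images.
- trough: Fixed wooden trough, 296x86 mm (all in mm). Origin at table height on its centre line; x runs from the near end, where the scoop stands, to the heap. Floor z 6, inside width 66, walls to z 42; near-end board at x -140, top z 20. Steel strike-off bar across at x 32..38, lower edge z 32, top z 68. Stop board behind the heap: face x 120, top z 66, with a 10 mm slot below for the scoop's lip.
- scoop: Loose aluminium scoop (mm), 60 wide, flat on the trough floor, mouth to the heap. Origin: underside; x to the mouth. Pocket x -46..37, 56 wide, floor 2; back wall 18 high; lip 6 high at x 37..40, ramp to x 58; handle at x -75. The sticks drop in behind the lip at trough x 84; pushed home (cheeks on the stop board) it is at 96. Mouth clear of the bar at -26 or less; near board stops it at -58.
- scoop_grip (a point): Grasp point on the scoop's upright handle: centre of its dark wooden grip, 125 mm above the scoop's underside, 75 mm behind its origin; axes as the scoop's. The grip is 14 mm thick along x, 26 wide along y, from 92 to 150 mm above the underside. Grip from above across the 14 mm (one finger before, one behind), so that the scoop cannot pitch. Pushing takes under 10 N.
- stick_left_mid (a point): Centre of a green stone seal stick, 68x22x18 mm, 0.07 kg, lying along the trough (long axis x, 18 mm high). At the start the left one (trough +y) of two side by side at the bottom of the heap, its end near the stop board.
- stick_right_mid (a point): Centre of an equal stick; at the start the right one (trough -y) of the two at the bottom.
- stick_top_mid (a point): Centre of an equal stick; at the start on top of the other two, along the middle.

How it is judged:
By the outcome, as a careful person would: the job done as asked, in the order asked, and still so for the second after the job is handed in, with the robot touching nothing.
It also fails if it takes over 40 s, if anything falls off the work surface, if the arm or the gripper's body presses on something with over 40 N, if the wrist force passes 120 N, or if a joint passes its speed limit or range.

### The arm

A 6-joint arm with a two-finger parallel gripper is mounted at the origin on a cart in front of the work surface, level with it; the furniture and walls round the work are solid. World frame = base frame: x ahead of the robot, y to its left, z up, the work surface at z = 0. Lengths are in m, angles in rad, forces in N, time in s.
With the tool pointing down it reaches from about 0.275 to 0.975 m from the base axis. Payload 8.4 kg.
Tool frame: the origin (TCP) lies midway between the tips of the shut fingers; the grasp point (between the pads) lies r.grip_point_offset behind it (r.grip_point_offset is the distance from the TCP to the grasp point, in m); z points along the fingers, y is the line along which they close (so a half turn about z gives the same grasp; the last joint's range is limited). The gripper opens to 92 mm and grips with 3 to 60 N. Pads are 20 mm wide; open, the fingers measure 128 mm over their backs; the gripper's body (75 mm by 189 mm) begins 69 mm behind the grasp point.
Start: joints at [1.266, 0.353, 1.633, -0, 1.155, -0.002], TCP at [0.186, 0.597, 0.193] pointing down, gripper open.
Joint ranges: [-2.63, 2.63], [-0.92, 2.1], [0.06, 2.66], [-1.3, 4.44], [0, 2.69], [-3.02, 3.02]. Speed limits (rad/s): [2.22, 2.22, 2.79, 3.14, 3.14, 3.14].

### API

Orientations are given as [roll, pitch, yaw] about the fixed x, y, z axes, in that order (R = Rz(yaw) Ry(pitch) Rx(roll)).
In Python, from workcell import status, viewer, r gives the robot as it stands.
- The arm moves only by the tool play_rows, never from a script. Its argument "plan" is a list of rows, each an object of numbers: "x", "y", "z": the shift along the tool's x, y, z in m; "rx", "ry", "rz": the turn, a rotation vector about the tool's x, y, z in rad. A call has 1 to 20 rows; each row shifts and turns the commanded pose from where the row before left it, along the tool's axes as they then stand; what a row does not reach is not made up. A row lasts 1/12 s, in which the tool goes at most 41.7 mm and 7.16 degrees, less where a joint would pass 70% of its speed; a pose out of reach is approached as far as the arm can. A call with a gripper value outside its range is refused whole. "fingers" is the gripper command: -1 is shut, 1 is fully open, values between are in proportion, set as the call begins (left out, the last holds). The fingers move at their own pace and stop on an object; "force" is the grip in N (left out, the last holds). Time passes only in rows, so rows that do not move let the fingers close. It gives the time, the measured TCP pose, the force, the opening and the grip force at its end, in the units of the state.
- status.read_state(): the state, without advancing time (a new reading comes with each control period).
- viewer.grab_frame(name): name is "scene" or "top" or "wrist"; returns (picture, depth): 384x512x3 uint8, red, green, blue; 384x512 float32, m along the optical axis (not along the pixel's ray), 0 where there is no reading.
- viewer.camera_params(name): a dict with "camera_matrix" (3x3 intrinsics, pixels), "extrinsics" (4x4, takes a point from camera to world coordinates); the wrist camera has in their place "tool_from_camera" (4x4, takes a point from camera to tool coordinates, whose origin is the TCP and whose axes are the flange's). Camera axes: x right, y up, looking along -z (the intrinsics and any distortion apply to the point x, -y, -z); pixel columns grow to the right and rows downward; lengths in m; the calibration is good to about 2 mm. A picture is of the moment at which its call begins: read the wrist's pose just before it. camera_params takes no time and is no camera call.
- r.job_done(): hands the job in; it is judged then, once.
The state is a dict: "t": time; "joint_positions": joint angles; "dq": joint speeds; "joint_efforts": joint torques, N m; "ee_pos": TCP position; "orientation": TCP orientation; "contact_force": force on the tool from outside, world axes, zero at the start; "moment": the same for the moment, N m; "width": finger opening in m; "finger_force": force on a finger pad.
Only numpy, scipy, OpenCV 4.12 (cv2) and the standard library are available. Lean on these libraries where they do the work, as an engineer would, in place of code of your own. Each camera call takes 0.05 s, during which the arm holds its last target. There are 200 camera calls.

## Working session

There is one attempt and no reset: what is moved stays moved. The work goes in short steps, Python scripts to look and compute and a tool call to move; the robot and the scene stay as the last step left them, time stands still between calls to the robot, and variables do not carry over. Pictures are saved under pics/ and viewed, at most 10 in all, crops included, and the job is handed in when it is done.

Besides the shell and the picture viewer there is one more tool, called by a JSON object that holds its "name" and its "arguments". play_rows: Moves the arm, as the interface text tells. Its arguments: {"type":"object","properties":{"plan":{"type":"array"},"fingers":{"type":"number"},"force":{"type":"number"}},"required":["plan"]}

```bash
mkdir -p pics; ls; python3 - <<'E'
from workcell import status, viewer, r
import cv2, numpy as np
print(status.read_state(), r.grip_point_offset)
for n in ("scene","top"):
    p,d=viewer.grab_frame(n); np.savez(f"{n}0.npz",p=p,d=d); cv2.imwrite(f"pics/{n}0.png",p[:,:,::-1]); c=viewer.camera_params(n); print(n,c)
E
```

```text
pics
{'t': 0.0, 'joint_positions': array([ 1.26561519e+00,  3.53634258e-01,  1.63411294e+00,  1.04406329e-05,
        1.15519654e+00, -2.35641262e-03]), 'dq': array([-0.00040728,  0.00104515, -0.00108791, -0.00010044,  0.00015603,
       -0.0008749 ]), 'joint_efforts': array([ 2.46211268e-03, -5.93846655e+01, -3.34212935e+01,  6.96943793e-02,
        2.33679882e-02, -1.56336300e-04]), 'ee_pos': array([0.18620218, 0.59608051, 0.19198145]), 'orientation': array([-3.14024159e+00, -1.27298577e-05,  2.83876370e+00]), 'contact_force': array([ 0.52112389,  0.19508805, -0.32286553]), 'moment': array([ 0.04927287,  0.00114004, -0.02914644]), 'finger_force': 0.0, 'width': 0.09171400254091316} 0.0187
scene {'camera_matrix': array([[476.37425056,   0.        , 245.12127725],
       [  0.        , 476.37425056, 190.72682597],
       [  0.        ,   0.        ,   1.        ]]), 'extrinsics': array([[-0.5963082 ,  0.40046301, -0.69573408, -0.10235918],
       [-0.80263541, -0.28243421,  0.52536398,  0.48109571],
       [ 0.01388973,  0.87169966,  0.48984363,  0.54293144],
       [ 0.        ,  0.        ,  0.        ,  1.        ]])}
top {'camera_matrix': array([[472.81053364,   0.        , 265.0341112 ],
       [  0.        , 472.81053364, 190.14851584],
       [  0.        ,   0.        ,   1.        ]]), 'extrinsics': array([[ 0.00773249,  0.99699729, -0.07704942,  0.43131283],
       [-0.99996552,  0.00747616, -0.00361462,  0.00251646],
       [-0.00302773,  0.07707471,  0.99702072,  0.9346819 ],
       [ 0.        ,  0.        ,  0.        ,  1.        ]])}
```

View pics/scene0.png

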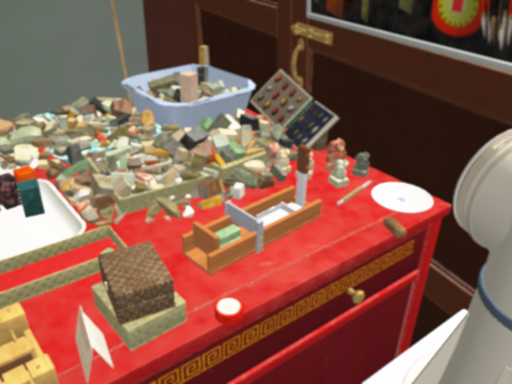

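View pics/top0.png

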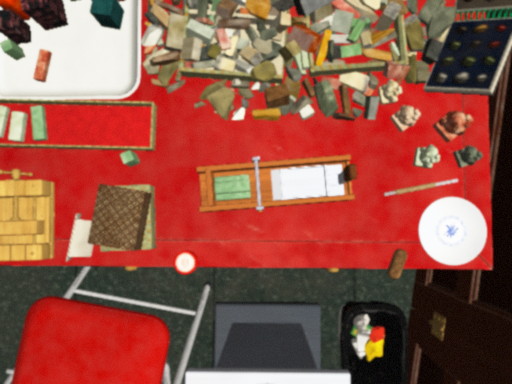

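The scene view shows the handle at about (304,175), and the bar at about (243,225). In the top view the trough spans about (197..355, 157..212), with the scoop on the right (world −y) and the green sticks at about (232,187) on the left.

```bash
cat > h.py <<'E'
import numpy as np, cv2
from workcell import status, viewer, r
def cloud(d,c):
    K,E=c["camera_matrix"],c["extrinsics"]; v,u=np.mgrid[:d.shape[0],:d.shape[1]]
    P=np.stack([(u-K[0,2])/K[0,0]*d,-(v-K[1,2])/K[1,1]*d,-d],-1)
    return P@E[:3,:3].T+E[:3,3]
E
python3 - <<'E'
from h import *
for n in ("top","scene"):
    f=np.load(n+"0.npz"); p,d=f["p"],f["d"]; P=cloud(d,viewer.camera_params(n)); ok=d>0
    hsv=cv2.cvtColor(p,cv2.COLOR_RGB2HSV); H,S,V=hsv[...,0],hsv[...,1],hsv[...,2]
    roi=ok&(P[...,0]>.3)&(P[...,0]<.6)&(P[...,1]>-.25)&(P[...,1]<.2)
    wall=roi&(abs(P[...,2]-.042)<.006)&(H>6)&(H<25)
    q=P[wall][:,:2]; rc=cv2.minAreaRect((q*1000).astype(np.float32)); print(n,"wall",len(q),rc, cv2.boxPoints(rc).round(1).tolist())
    bar=roi&(S<80)&(P[...,2]>.060)&(P[...,2]<.075); 
    if bar.any(): print("bar",cv2.minAreaRect((P[bar][:,:2]*1000).astype(np.float32)),P[bar].mean(0))
    hd=roi&(P[...,2]>.1); print("handle",hd.sum(),P[hd].min(0),P[hd].max(0),np.median(P[hd],0))
    top=roi&(P[...,2]>.148)&(P[...,2]<.165)
    if top.any(): print("htop",top.sum(),P[top].mean(0),cv2.minAreaRect((P[top][:,:2]*1000).astype(np.float32)))
    gr=roi&(H>35)&(H<95)&(S>40)&(P[...,2]<.07)&(P[...,2]>.01)
    q=P[gr]; print("green",len(q),cv2.minAreaRect((q[:,:2]*1000).astype(np.float32)),np.percentile(q[:,2],[5,50,95]))
    print("table z",np.median(P[roi&((H<5)|(H>175))&(S>200)][:,2]))
E
```

```text
top wall 1627 ((510.6671142578125, -13.972183227539062), (94.0176773071289, 293.4017639160156), 4.985564708709717) [[451.1000061035156, 128.10000610351562], [476.6000061035156, -164.1999969482422], [570.2000122070312, -156.0], [544.7000122070312, 136.3000030517578]]
bar ((518.3807983398438, -55.098411560058594), (97.19078063964844, 163.3396759033203), 5.103289604187012) [0.51295852 0.00792566 0.06646896]
handle 203 [ 0.51116203 -0.14742     0.10142121] [ 0.53659608 -0.13197718  0.15886431] [ 0.52297215 -0.13657701  0.15276222]
htop 129 [ 0.52388272 -0.13927726  0.15421938] ((524.127197265625, -139.90341186523438), (25.65618133544922, 13.645230293273926), 6.297047138214111)
green 777 ((507.10015869140625, 70.04689025878906), (44.43608474731445, 67.35391235351562), 5.41560173034668) [0.02079526 0.03702215 0.04237273]
table z -0.0006375404864116252
scene wall 1479 ((509.86114501953125, -9.44293212890625), (98.26152038574219, 295.6957702636719), 3.9855048656463623) [[450.6000061035156, 134.60000610351562], [471.1000061035156, -160.3000030517578], [569.0999755859375, -153.5], [548.5999755859375, 141.5]]
bar ((503.0101623535156, -19.91956329345703), (236.82168579101562, 99.8321533203125), 82.00626373291016) [ 0.50793668 -0.00579939  0.06648843]
handle 351 [ 0.50767655 -0.14470259  0.10000927] [ 0.53521907 -0.12810386  0.15896291] [ 0.51747664 -0.13194104  0.13279892]
htop 85 [ 0.51984246 -0.13420858  0.15442627] ((521.6630859375, -135.3919219970703), (26.205219268798828, 13.32896900177002), 8.776269912719727)
green 302 ((504.0233154296875, 64.90728759765625), (22.158214569091797, 49.20968246459961), 5.062042236328125) [0.02576984 0.04179139 0.04448025]
table z -0.1751803456592934
```

{"name": "play_rows", "arguments": {"plan": [{"z": -0.015,"rz": -0.0975},{"z": -0.015,"rz": -0.0975},{"z": -0.015,"rz": -0.0975},{"z": -0.015,"rz": -0.0975},{"x": -0.0104,"y": -0.0292},{"x": -0.0104,"y": -0.0292},{"x": -0.0104,"y": -0.0292},{"x": -0.0104,"y": -0.0292},{"x": -0.0104,"y": -0.0292},{"x": -0.0104,"y": -0.0292},{"x": -0.0104,"y": -0.0292},{"x": -0.0104,"y": -0.0292},{"x": -0.0104,"y": -0.0292},{"x": -0.0104,"y": -0.0292},{"x": -0.0104,"y": -0.0292},{"x": -0.0104,"y": -0.0292},{"x": -0.0104,"y": -0.0292}], "fingers": 1}}

```text
$.plan[0]: bad value
```

{"name": "play_rows", "arguments": {"plan": [{"x": -0.0104,"y": -0.0292},{"x": -0.0104,"y": -0.0292},{"x": -0.0104,"y": -0.0292},{"x": -0.0104,"y": -0.0292},{"x": -0.0104,"y": -0.0292},{"x": -0.0104,"y": -0.0292},{"x": -0.0104,"y": -0.0292},{"x": -0.0104,"y": -0.0292},{"x": -0.0104,"y": -0.0292},{"x": -0.0104,"y": -0.0292},{"x": -0.0104,"y": -0.0292},{"x": -0.0104,"y": -0.0292},{"x": -0.0104,"y": -0.0292},{},{}]}}

```text
$.plan[0]: bad value
```

```bash
cat >> h.py <<'E'
def wrist():
    from scipy.spatial.transform import Rotation as R
    s=status.read_state(); p,d=viewer.grab_frame("wrist"); c=viewer.camera_params("wrist")
    T=np.eye(4); T[:3,:3]=R.from_euler("xyz",s["orientation"]).as_matrix(); T[:3,3]=s["ee_pos"]
    return s,p,d,dict(camera_matrix=c["camera_matrix"],extrinsics=T@c["tool_from_camera"],raw=c)
E
python3 - <<'E'
from h import *
s,p,d,c=wrist(); print(s["t"],s["ee_pos"],s["orientation"],c); cv2.imwrite("pics/w1.png",p[:,:,::-1]); np.savez("w1.npz",p=p,d=d,E=c["extrinsics"],K=c["camera_matrix"])
P=cloud(d,c); m=(d>0)&(P[...,2]>.147)&(P[...,2]<.165)
if m.any(): print(m.sum(),P[m].mean(0),cv2.minAreaRect((P[m][:,:2]*1000).astype(np.float32)))
w=(d>0)&(abs(P[...,2]-.042)<.004); print(w.sum(),cv2.minAreaRect((P[w][:,:2]*1000).astype(np.float32)))
E
```

```text
0.1 [0.1862383  0.59611739 0.19205185] [-3.14038247e+00  1.25015613e-05  2.83878474e+00] {'camera_matrix': array([[322.2281384 ,   0.        , 254.33381869],
       [  0.        , 322.2281384 , 190.18390299],
       [  0.        ,   0.        ,   1.        ]]), 'extrinsics': array([[ 2.97287201e-01, -9.17168098e-01, -2.65373321e-01,
         1.11242916e-01],
       [ 9.54787991e-01,  2.85439536e-01,  8.30912931e-02,
         6.21011055e-01],
       [-4.60645536e-04, -2.78077238e-01,  9.60558607e-01,
         3.85665643e-01],
       [ 0.00000000e+00,  0.00000000e+00,  0.00000000e+00,
         1.00000000e+00]]), 'raw': {'camera_matrix': array([[322.2281384 ,   0.        , 254.33381869],
       [  0.        , 322.2281384 , 190.18390299],
       [  0.        ,   0.        ,   1.        ]]), 'tool_from_camera': array([[ 9.57754680e-04,  9.60561622e-01,  2.78065556e-01,
         7.90042250e-02],
       [ 9.99999260e-01, -7.11557966e-04, -9.86309495e-04,
         1.16302366e-03],
       [-7.49551287e-04,  2.78066295e-01, -9.60561593e-01,
        -1.93616332e-01],
       [ 0.00000000e+00,  0.00000000e+00,  0.00000000e+00,
         1.00000000e+00]])}}
562 ((409.5955810546875, 430.82550048828125), (212.05699157714844, 61.79258346557617), 72.32797241210938)
```

View pics/w1.png

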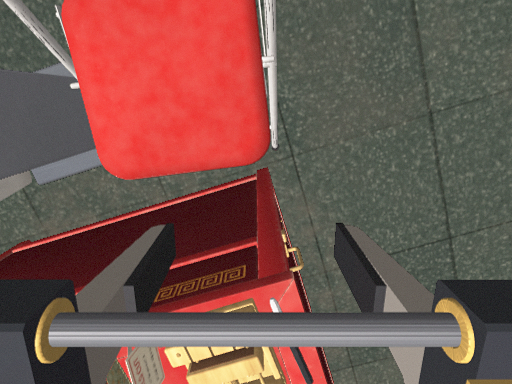

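The wrist view shows only the chair (170,90) and the cabinet corner, because the move was refused. I'll give all six numbers in each row.

{"name": "play_rows", "arguments": {"plan": [{"x": 0,"y": 0,"z": -0.015,"rx": 0,"ry": 0,"rz": -0.0975},{"x": 0,"y": 0,"z": -0.015,"rx": 0,"ry": 0,"rz": -0.0975},{"x": 0,"y": 0,"z": -0.015,"rx": 0,"ry": 0,"rz": -0.0975},{"x": 0,"y": 0,"z": -0.015,"rx": 0,"ry": 0,"rz": -0.0975},{"x": -0.0104,"y": -0.0292,"z": 0,"rx": 0,"ry": 0,"rz": 0},{"x": -0.0104,"y": -0.0292,"z": 0,"rx": 0,"ry": 0,"rz": 0},{"x": -0.0104,"y": -0.0292,"z": 0,"rx": 0,"ry": 0,"rz": 0},{"x": -0.0104,"y": -0.0292,"z": 0,"rx": 0,"ry": 0,"rz": 0},{"x": -0.0104,"y": -0.0292,"z": 0,"rx": 0,"ry": 0,"rz": 0},{"x": -0.0104,"y": -0.0292,"z": 0,"rx": 0,"ry": 0,"rz": 0},{"x": -0.0104,"y": -0.0292,"z": 0,"rx": 0,"ry": 0,"rz": 0},{"x": -0.0104,"y": -0.0292,"z": 0,"rx": 0,"ry": 0,"rz": 0},{"x": -0.0104,"y": -0.0292,"z": 0,"rx": 0,"ry": 0,"rz": 0},{"x": -0.0104,"y": -0.0292,"z": 0,"rx": 0,"ry": 0,"rz": 0},{"x": -0.0104,"y": -0.0292,"z": 0,"rx": 0,"ry": 0,"rz": 0},{"x": -0.0104,"y": -0.0292,"z": 0,"rx": 0,"ry": 0,"rz": 0},{"x": -0.0104,"y": -0.0292,"z": 0,"rx": 0,"ry": 0,"rz": 0}], "fingers": 1}}

```text
t: 1.57
ee_pos: [0.3543, 0.2287, 0.2527]
orientation: [-3.142, 0.0, -3.054]
contact_force: [0.6, 0.8, -0.0]
width: 0.092
finger_force: 0.0
```

{"name": "play_rows", "arguments": {"plan": [{"x": -0.0104,"y": -0.0292,"z": 0,"rx": 0,"ry": 0,"rz": 0},{"x": -0.0104,"y": -0.0292,"z": 0,"rx": 0,"ry": 0,"rz": 0},{"x": -0.0104,"y": -0.0292,"z": 0,"rx": 0,"ry": 0,"rz": 0},{"x": -0.0104,"y": -0.0292,"z": 0,"rx": 0,"ry": 0,"rz": 0},{"x": -0.0104,"y": -0.0292,"z": 0,"rx": 0,"ry": 0,"rz": 0},{"x": -0.0104,"y": -0.0292,"z": 0,"rx": 0,"ry": 0,"rz": 0},{"x": -0.0104,"y": -0.0292,"z": 0,"rx": 0,"ry": 0,"rz": 0},{"x": -0.0104,"y": -0.0292,"z": 0,"rx": 0,"ry": 0,"rz": 0},{"x": -0.0104,"y": -0.0292,"z": 0,"rx": 0,"ry": 0,"rz": 0},{"x": -0.0104,"y": -0.0292,"z": 0,"rx": 0,"ry": 0,"rz": 0},{"x": -0.0104,"y": -0.0292,"z": 0,"rx": 0,"ry": 0,"rz": 0},{"x": -0.0104,"y": -0.0292,"z": 0,"rx": 0,"ry": 0,"rz": 0},{"x": -0.0104,"y": -0.0292,"z": 0,"rx": 0,"ry": 0,"rz": 0},{"x": 0,"y": 0,"z": 0,"rx": 0,"ry": 0,"rz": 0},{"x": 0,"y": 0,"z": 0,"rx": 0,"ry": 0,"rz": 0}]}}

```text
t: 2.82
ee_pos: [0.5218, -0.1372, 0.2521]
orientation: [3.141, -0.001, -3.057]
contact_force: [0.4, -0.3, 0.5]
width: 0.092
finger_force: 0.0
```

```bash
cat > look.py <<'E'
from h import *
import sys
s,p,d,c=wrist(); n=sys.argv[1]; print(s["t"],s["ee_pos"],s["orientation"]); cv2.imwrite(f"pics/{n}.png",p[:,:,::-1]); np.savez(n+".npz",p=p,d=d,E=c["extrinsics"],K=c["camera_matrix"])
P=cloud(d,c); roi=(d>0)&(P[...,0]>.4)&(P[...,0]<.62)&(abs(P[...,1]+.01)<.18)
for lo,hi in ((.147,.163),(.038,.046),(.062,.072)):
    m=(roi&(P[...,2]>lo)&(P[...,2]<hi)).astype(np.uint8)
    k,L,st,_=cv2.connectedComponentsWithStats(m)
    for i in range(1,k):
        if st[i,4]>80: q=P[L==i]; print(lo,st[i].tolist(),q.mean(0).round(4),np.round(np.ravel(cv2.minAreaRect((q[:,:2]*1000).astype(np.float32))[0]),1),np.round(cv2.minAreaRect((q[:,:2]*1000).astype(np.float32))[1:][0],1),cv2.minAreaRect((q[:,:2]*1000).astype(np.float32))[2])
E
python3 look.py w2
```

```text
2.8167 [ 0.52184633 -0.13721838  0.25210441] [ 3.14113905e+00 -9.53878498e-04 -3.05673242e+00]
0.147 [246, 171, 15, 29, 403] [ 0.5221 -0.1368  0.1564] [ 523.4 -136.8] [26.2 13.3] 4.897395610809326
0.038 [237, 123, 152, 77, 2313] [ 0.5112 -0.0566  0.0432] [513.8 -66.3] [ 98.  184.7] 2.7224228382110596
0.038 [387, 129, 89, 67, 2325] [0.5029 0.0797 0.0431] [504.8  87.1] [ 86.2 102.2] 5.2763895988464355
0.062 [376, 126, 22, 81, 628] [0.5094 0.0216 0.0679] [510.4  22.6] [97.6 14. ] 5.0620551109313965
0.062 [451, 138, 20, 56, 600] [0.5009 0.1108 0.067 ] [502.3 111.9] [67.9 11.6] 6.324690341949463
```

View pics/w2.png

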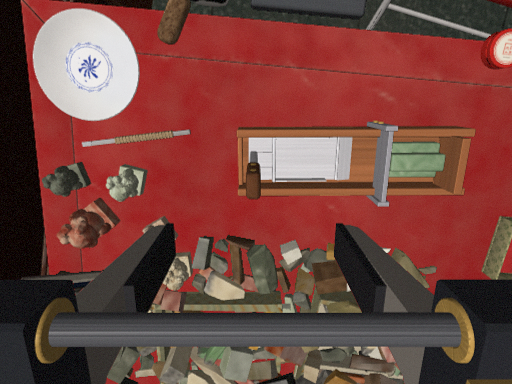

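The wrist view shows the handle top at (252,177), directly under the tool, the bar at (384,165) and the green sticks at (415,160). The handle is at (0.523, −0.137), the axis is at 95°, and the scoop is at about trough x −49. All three fit the given sizes. I'll descend and grip.

{"name": "play_rows", "arguments": {"plan": [{"x": -0.001,"y": 0,"z": 0.02,"rx": 0,"ry": 0,"rz": 0},{"x": 0,"y": 0,"z": 0.02,"rx": 0,"ry": 0,"rz": 0},{"x": 0,"y": 0,"z": 0.02,"rx": 0,"ry": 0,"rz": 0},{"x": 0,"y": 0,"z": 0.02,"rx": 0,"ry": 0,"rz": 0},{"x": 0,"y": 0,"z": 0.02,"rx": 0,"ry": 0,"rz": 0},{"x": 0,"y": 0,"z": 0.02,"rx": 0,"ry": 0,"rz": 0},{"x": 0,"y": 0,"z": 0.02,"rx": 0,"ry": 0,"rz": 0},{"x": 0,"y": 0,"z": 0,"rx": 0,"ry": 0,"rz": 0},{"x": 0,"y": 0,"z": 0,"rx": 0,"ry": 0,"rz": 0}]}}

```text
t: 3.62
ee_pos: [0.5218, -0.1349, 0.1123]
orientation: [3.141, -0.002, -3.053]
contact_force: [0.2, 0.0, -0.1]
width: 0.0922
finger_force: 0.0
```

{"name": "play_rows", "arguments": {"plan": [{"x": 0,"y": 0,"z": 0,"rx": 0,"ry": 0,"rz": 0},{"x": 0,"y": 0,"z": 0,"rx": 0,"ry": 0,"rz": 0},{"x": 0,"y": 0,"z": 0,"rx": 0,"ry": 0,"rz": 0},{"x": 0,"y": 0,"z": 0,"rx": 0,"ry": 0,"rz": 0},{"x": 0,"y": 0,"z": 0,"rx": 0,"ry": 0,"rz": 0},{"x": 0,"y": 0,"z": 0,"rx": 0,"ry": 0,"rz": 0},{"x": 0,"y": 0,"z": 0,"rx": 0,"ry": 0,"rz": 0},{"x": 0,"y": 0,"z": 0,"rx": 0,"ry": 0,"rz": 0},{"x": 0,"y": 0,"z": 0,"rx": 0,"ry": 0,"rz": 0},{"x": 0,"y": 0,"z": 0,"rx": 0,"ry": 0,"rz": 0},{"x": 0,"y": 0,"z": 0,"rx": 0,"ry": 0,"rz": 0},{"x": 0,"y": 0,"z": 0,"rx": 0,"ry": 0,"rz": 0}], "fingers": -1, "force": 60}}

```text
t: 4.62
ee_pos: [0.5229, -0.1363, 0.1127]
orientation: [-3.141, -0.0, -3.054]
contact_force: [-0.5, -1.2, -0.8]
width: 0.0139
finger_force: 0.3
```

```bash
python3 - <<'E'
from h import *
s=status.read_state(); print(s)
p,d=viewer.grab_frame("scene"); cv2.imwrite("pics/s2.png",cv2.resize(p[130:280,160:340,::-1],None,fx=4,fy=4))
E
```

```text
{'t': 4.6167, 'joint_positions': array([-2.57542786e-01,  3.16377168e-01,  1.88841192e+00, -3.03346259e-04,
        9.36731675e-01, -1.91541264e+00]), 'dq': array([-0.00070203, -0.00168337, -0.00157726,  0.00258625,  0.00150237,
        0.00159709]), 'joint_efforts': array([ 7.97604080e-01, -5.13982809e+01, -2.78643483e+01,  4.19865232e-01,
        2.55574845e-01,  2.72769394e-03]), 'ee_pos': array([ 0.52290287, -0.13627371,  0.11266824]), 'orientation': array([-3.14133835e+00, -1.49187859e-05, -3.05433943e+00]), 'contact_force': array([-0.53412199, -1.18960677, -0.84058143]), 'moment': array([-0.11377977,  0.03348235,  0.05296352]), 'finger_force': 0.3286727430531755, 'width': 0.013902889798093182}
```

View pics/s2.png

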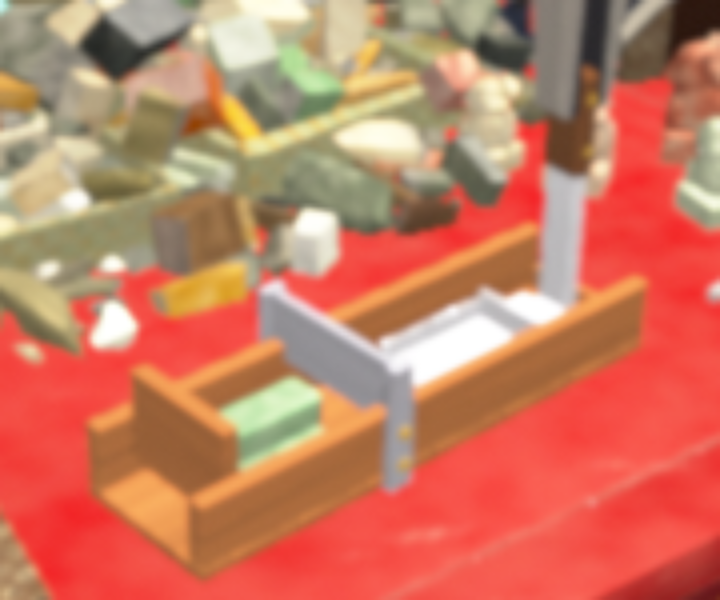

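The fingers hold the handle at (570,130), the scoop stands flat, and the sticks are behind the bar at (270,420). The grip force is still building, so I'll wait briefly.

{"name": "play_rows", "arguments": {"plan": [{"x": 0,"y": 0,"z": 0,"rx": 0,"ry": 0,"rz": 0},{"x": 0,"y": 0,"z": 0,"rx": 0,"ry": 0,"rz": 0},{"x": 0,"y": 0,"z": 0,"rx": 0,"ry": 0,"rz": 0},{"x": 0,"y": 0,"z": 0,"rx": 0,"ry": 0,"rz": 0}], "force": 60}}

```text
t: 5.0
ee_pos: [0.5229, -0.1362, 0.1127]
orientation: [-3.141, 0.0, -3.054]
contact_force: [-0.5, -1.6, -0.3]
width: 0.0137
finger_force: 60.0
```

{"name": "play_rows", "arguments": {"plan": [{"x": 0,"y": 0.004,"z": 0,"rx": 0,"ry": 0,"rz": 0},{"x": 0,"y": 0.004,"z": 0,"rx": 0,"ry": 0,"rz": 0},{"x": 0,"y": 0.004,"z": 0,"rx": 0,"ry": 0,"rz": 0},{"x": 0,"y": 0.004,"z": 0,"rx": 0,"ry": 0,"rz": 0},{"x": 0,"y": 0.004,"z": 0,"rx": 0,"ry": 0,"rz": 0},{"x": 0,"y": 0.004,"z": 0,"rx": 0,"ry": 0,"rz": 0},{"x": 0,"y": 0.004,"z": 0,"rx": 0,"ry": 0,"rz": 0},{"x": 0,"y": 0.004,"z": 0,"rx": 0,"ry": 0,"rz": 0},{"x": 0,"y": 0.004,"z": 0,"rx": 0,"ry": 0,"rz": 0},{"x": 0,"y": 0.004,"z": 0,"rx": 0,"ry": 0,"rz": 0},{"x": 0,"y": 0.004,"z": 0,"rx": 0,"ry": 0,"rz": 0},{"x": 0,"y": 0.004,"z": 0,"rx": 0,"ry": 0,"rz": 0},{"x": 0,"y": 0.004,"z": 0,"rx": 0,"ry": 0,"rz": 0},{"x": 0,"y": 0.004,"z": 0,"rx": 0,"ry": 0,"rz": 0},{"x": 0,"y": 0.004,"z": 0,"rx": 0,"ry": 0,"rz": 0},{"x": 0,"y": 0.004,"z": 0,"rx": 0,"ry": 0,"rz": 0},{"x": 0,"y": 0.004,"z": 0,"rx": 0,"ry": 0,"rz": 0},{"x": 0,"y": 0.004,"z": 0,"rx": 0,"ry": 0,"rz": 0}]}}

```text
t: 6.5
ee_pos: [0.5168, -0.0643, 0.1129]
orientation: [-3.141, 0.0, -3.054]
contact_force: [0.1, -6.0, 3.4]
width: 0.0132
finger_force: 60.0
```

{"name": "play_rows", "arguments": {"plan": [{"x": 0,"y": 0.004,"z": 0,"rx": 0,"ry": 0,"rz": 0},{"x": 0,"y": 0.004,"z": 0,"rx": 0,"ry": 0,"rz": 0},{"x": 0,"y": 0.004,"z": 0,"rx": 0,"ry": 0,"rz": 0},{"x": 0,"y": 0.004,"z": 0,"rx": 0,"ry": 0,"rz": 0},{"x": 0,"y": 0.004,"z": 0,"rx": 0,"ry": 0,"rz": 0},{"x": 0,"y": 0.004,"z": 0,"rx": 0,"ry": 0,"rz": 0},{"x": 0,"y": 0.004,"z": 0,"rx": 0,"ry": 0,"rz": 0},{"x": 0,"y": 0.004,"z": 0,"rx": 0,"ry": 0,"rz": 0},{"x": 0,"y": 0.004,"z": 0,"rx": 0,"ry": 0,"rz": 0},{"x": 0,"y": 0.004,"z": 0,"rx": 0,"ry": 0,"rz": 0},{"x": 0,"y": 0.004,"z": 0,"rx": 0,"ry": 0,"rz": 0},{"x": 0,"y": 0.004,"z": 0,"rx": 0,"ry": 0,"rz": 0},{"x": 0,"y": 0.004,"z": 0,"rx": 0,"ry": 0,"rz": 0},{"x": 0,"y": 0.004,"z": 0,"rx": 0,"ry": 0,"rz": 0},{"x": 0,"y": 0.004,"z": 0,"rx": 0,"ry": 0,"rz": 0}]}}

```text
t: 7.75
ee_pos: [0.5113, -0.0042, 0.1127]
orientation: [-3.142, -0.0, -3.054]
contact_force: [-0.3, -8.9, 2.8]
width: 0.0135
finger_force: 60.0
```

```bash
python3 look.py w3
```

```text
7.75 [ 0.51127776 -0.00420563  0.11267962] [-3.14154855e+00 -1.15367958e-04 -3.05430395e+00]
0.147 [212, 226, 86, 52, 1985] [ 0.5066 -0.0031  0.1561] [510.9  -4.4] [41.1 26.2] 84.74009704589844
0.038 [65, 140, 217, 45, 2690] [ 0.4805 -0.073   0.0433] [479.1 -70.6] [180.6  36. ] 87.58406066894531
0.038 [290, 143, 136, 97, 2991] [0.4969 0.0808 0.0431] [504.4  82.7] [ 85.3 108.7] 5.070431709289551
0.038 [298, 180, 82, 27, 2042] [0.5049 0.0678 0.0444] [505.7  68.7] [22.5 68. ] 5.226952075958252
0.038 [80, 228, 140, 13, 1660] [ 0.5578 -0.0928  0.0429] [558.4 -92.1] [ 10.5 123.6] 5.102804660797119
0.038 [403, 228, 10, 12, 96] [0.537  0.1359 0.0433] [537.5 135.7] [7.7 9.5] 89.59245300292969
0.062 [279, 140, 20, 89, 831] [0.4903 0.0206 0.0684] [495.9  22.3] [69.6 14. ] 6.904248237609863
0.062 [389, 159, 25, 84, 1261] [0.5002 0.1109 0.0671] [502.1 111.9] [68.  10.9] 5.614285945892334
```

View pics/w3.png

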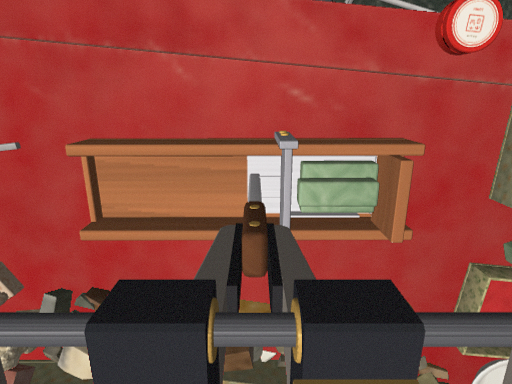

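The view shows the top stick at (338,195) resting on the left-hand stick at (338,170), all beyond the bar (286,180). Top height is 44 mm, as expected with the sticks just dropped in behind the lip. I'll push home.

{"name": "play_rows", "arguments": {"plan": [{"x": 0,"y": 0.003,"z": 0,"rx": 0,"ry": 0,"rz": 0},{"x": 0,"y": 0.003,"z": 0,"rx": 0,"ry": 0,"rz": 0},{"x": 0,"y": 0.002,"z": 0,"rx": 0,"ry": 0,"rz": 0},{"x": 0,"y": 0.002,"z": 0,"rx": 0,"ry": 0,"rz": 0},{"x": 0,"y": 0.001,"z": 0,"rx": 0,"ry": 0,"rz": 0},{"x": 0,"y": 0.001,"z": 0,"rx": 0,"ry": 0,"rz": 0},{"x": 0,"y": 0,"z": 0,"rx": 0,"ry": 0,"rz": 0}]}}

```text
t: 8.38
ee_pos: [0.5105, 0.0072, 0.1129]
orientation: [-3.141, 0.0, -3.054]
contact_force: [0.1, -3.8, 2.0]
width: 0.0134
finger_force: 60.0
```

{"name": "play_rows", "arguments": {"plan": [{"x": 0,"y": 0.0005,"z": 0,"rx": 0,"ry": 0,"rz": 0},{"x": 0,"y": 0.0005,"z": 0,"rx": 0,"ry": 0,"rz": 0},{"x": 0,"y": 0.0005,"z": 0,"rx": 0,"ry": 0,"rz": 0},{"x": 0,"y": 0,"z": 0,"rx": 0,"ry": 0,"rz": 0}]}}

```text
t: 8.72
ee_pos: [0.5106, 0.0077, 0.1132]
orientation: [-3.139, 0.001, -3.054]
contact_force: [-0.0, -12.1, 7.3]
width: 0.0132
finger_force: 60.0
```

The force rose to 12 N with almost no travel, so the scoop is home. I'll check the sticks.

```bash
python3 look.py w4; python3 - <<'E'
import cv2; p=cv2.imread("pics/w4.png"); cv2.imwrite("pics/w4c.png",cv2.resize(p[125:250,220:420],None,fx=4,fy=4,interpolation=cv2.INTER_CUBIC))
E
```

```text
8.7167 [0.51061173 0.0077316  0.1132274 ] [-3.13943338e+00  6.62391400e-04 -3.05359679e+00]
0.147 [212, 225, 86, 53, 1983] [0.5058 0.0089 0.1564] [510.1   7.8] [41.2 26. ] 85.45703125
0.038 [51, 143, 217, 33, 2784] [ 0.4804 -0.0718  0.0432] [480.7 -71.1] [178.7  25.4] 89.79711151123047
0.038 [277, 143, 134, 97, 2875] [0.4944 0.0819 0.0431] [504.8  82.1] [ 85.9 109.2] 5.191112041473389
0.038 [285, 180, 81, 27, 1939] [0.5051 0.0684 0.0446] [506.   68.8] [23.1 67.7] 5.204625606536865
0.038 [67, 227, 154, 13, 1802] [ 0.5572 -0.0867  0.0429] [557.7 -85.9] [ 10.9 135.7] 5.225288391113281
0.038 [389, 227, 11, 13, 116] [0.5373 0.1353 0.0432] [537.9 135.4] [9.8 9.8] 6.941751480102539
0.062 [263, 139, 20, 86, 786] [0.4891 0.0206 0.0686] [494.8  20.1] [67.1 13.9] 3.222914934158325
0.062 [374, 159, 24, 84, 1247] [0.5007 0.111  0.0672] [502.3 111.9] [68.3 10.6] 5.1606245040893555
```

View pics/w4c.png

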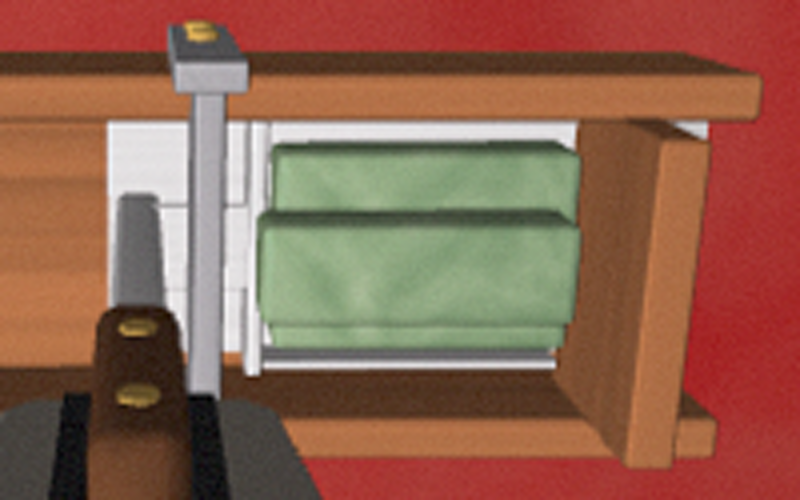

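Two sticks are side by side in the pocket at (410,180) and (410,335), with the top one over them at (420,270). The scoop's lip is under the stop board. Now I'll draw it back straight.

{"name": "play_rows", "arguments": {"plan": [{"x": 0,"y": -0.002,"z": 0,"rx": 0,"ry": 0,"rz": 0},{"x": 0,"y": -0.003,"z": 0,"rx": 0,"ry": 0,"rz": 0},{"x": 0,"y": -0.004,"z": 0,"rx": 0,"ry": 0,"rz": 0},{"x": 0,"y": -0.004,"z": 0,"rx": 0,"ry": 0,"rz": 0},{"x": 0,"y": -0.004,"z": 0,"rx": 0,"ry": 0,"rz": 0},{"x": 0,"y": -0.004,"z": 0,"rx": 0,"ry": 0,"rz": 0},{"x": 0,"y": -0.004,"z": 0,"rx": 0,"ry": 0,"rz": 0},{"x": 0,"y": -0.004,"z": 0,"rx": 0,"ry": 0,"rz": 0},{"x": 0,"y": -0.004,"z": 0,"rx": 0,"ry": 0,"rz": 0},{"x": 0,"y": -0.004,"z": 0,"rx": 0,"ry": 0,"rz": 0},{"x": 0,"y": -0.004,"z": 0,"rx": 0,"ry": 0,"rz": 0},{"x": 0,"y": -0.004,"z": 0,"rx": 0,"ry": 0,"rz": 0},{"x": 0,"y": -0.004,"z": 0,"rx": 0,"ry": 0,"rz": 0},{"x": 0,"y": -0.004,"z": 0,"rx": 0,"ry": 0,"rz": 0},{"x": 0,"y": -0.004,"z": 0,"rx": 0,"ry": 0,"rz": 0}]}}

```text
t: 10.02
ee_pos: [0.5151, -0.0482, 0.1127]
orientation: [3.141, -0.0, -3.055]
contact_force: [-0.4, 5.3, 7.4]
width: 0.0138
finger_force: 60.0
```

```bash
python3 look.py w5; python3 - <<'E'
import cv2; p=cv2.imread("pics/w5.png"); cv2.imwrite("pics/w5c.png",cv2.resize(p[125:250,220:470],None,fx=3,fy=3,interpolation=cv2.INTER_CUBIC))
E
```

```text
10.0167 [ 0.51509732 -0.04817165  0.11269858] [ 3.14126741e+00 -1.27087586e-04 -3.05454090e+00]
0.147 [212, 226, 86, 52, 1984] [ 0.5104 -0.0471  0.1561] [514.8 -48.1] [41.3 25.9] 85.77057647705078
0.038 [119, 136, 218, 112, 3403] [ 0.4916 -0.0566  0.0432] [520.8 -67. ] [ 97.1 177.7] 7.099736213684082
0.038 [345, 143, 134, 97, 3012] [0.4975 0.0836 0.0431] [504.2  84.9] [ 85.3 104.4] 5.108223915100098
0.038 [347, 180, 74, 27, 1321] [0.5049 0.0609 0.0449] [505.8  62.9] [22.4 61.3] 5.030723571777344
0.038 [129, 228, 91, 13, 1056] [ 0.5596 -0.1149  0.0429] [ 560.2 -114.2] [10.9 79.6] 5.083929538726807
0.062 [329, 140, 30, 121, 1346] [0.5074 0.0215 0.0681] [510.   22.4] [97.6 14.4] 5.2165069580078125
0.062 [442, 159, 30, 84, 1372] [0.5004 0.1105 0.067 ] [502.2 111.8] [68.5 11. ] 5.633328914642334
```

View pics/w5c.png

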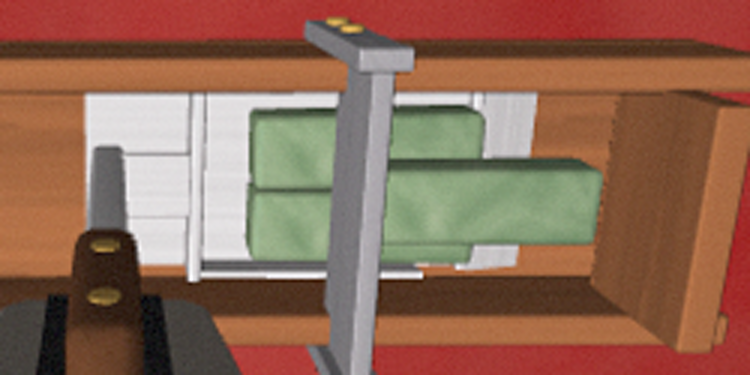

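The bar (360,190) holds back the top stick (490,200), while the pocket pair (290,150) and (290,220) slides out under it. I'll keep drawing.

{"name": "play_rows", "arguments": {"plan": [{"x": 0,"y": -0.004,"z": 0,"rx": 0,"ry": 0,"rz": 0},{"x": 0,"y": -0.004,"z": 0,"rx": 0,"ry": 0,"rz": 0},{"x": 0,"y": -0.004,"z": 0,"rx": 0,"ry": 0,"rz": 0},{"x": 0,"y": -0.004,"z": 0,"rx": 0,"ry": 0,"rz": 0},{"x": 0,"y": -0.004,"z": 0,"rx": 0,"ry": 0,"rz": 0},{"x": 0,"y": -0.004,"z": 0,"rx": 0,"ry": 0,"rz": 0},{"x": 0,"y": -0.004,"z": 0,"rx": 0,"ry": 0,"rz": 0},{"x": 0,"y": -0.004,"z": 0,"rx": 0,"ry": 0,"rz": 0},{"x": 0,"y": -0.004,"z": 0,"rx": 0,"ry": 0,"rz": 0},{"x": 0,"y": -0.004,"z": 0,"rx": 0,"ry": 0,"rz": 0}]}}

```text
t: 10.9
ee_pos: [0.5186, -0.0881, 0.1127]
orientation: [3.142, -0.0, -3.054]
contact_force: [-0.6, 6.5, 7.2]
width: 0.0138
finger_force: 60.2
```

{"name": "play_rows", "arguments": {"plan": [{"x": 0,"y": -0.004,"z": 0,"rx": 0,"ry": 0,"rz": 0},{"x": 0,"y": -0.004,"z": 0,"rx": 0,"ry": 0,"rz": 0},{"x": 0,"y": -0.004,"z": 0,"rx": 0,"ry": 0,"rz": 0},{"x": 0,"y": -0.004,"z": 0,"rx": 0,"ry": 0,"rz": 0},{"x": 0,"y": -0.004,"z": 0,"rx": 0,"ry": 0,"rz": 0},{"x": 0,"y": -0.004,"z": 0,"rx": 0,"ry": 0,"rz": 0},{"x": 0,"y": -0.004,"z": 0,"rx": 0,"ry": 0,"rz": 0},{"x": 0,"y": -0.004,"z": 0,"rx": 0,"ry": 0,"rz": 0},{"x": 0,"y": -0.004,"z": 0,"rx": 0,"ry": 0,"rz": 0},{"x": 0,"y": -0.004,"z": 0,"rx": 0,"ry": 0,"rz": 0},{"x": 0,"y": -0.003,"z": 0,"rx": 0,"ry": 0,"rz": 0},{"x": 0,"y": 0,"z": 0,"rx": 0,"ry": 0,"rz": 0},{"x": 0,"y": 0,"z": 0,"rx": 0,"ry": 0,"rz": 0}]}}

```text
t: 11.98
ee_pos: [0.5224, -0.1316, 0.1127]
orientation: [-3.14, -0.0, -3.054]
contact_force: [-1.2, -0.7, 3.8]
width: 0.0137
finger_force: 60.0
```

```bash
python3 look.py w6; python3 - <<'E'
import cv2; p=cv2.imread("pics/w6.png"); cv2.imwrite("pics/w6c.png",cv2.resize(p[110:260,200:500],None,fx=2.6,fy=2.6,interpolation=cv2.INTER_CUBIC))
E
```

```text
11.9833 [ 0.52236612 -0.13157299  0.11269656] [-3.14028581e+00 -6.92749986e-05 -3.05422785e+00]
0.147 [212, 226, 86, 52, 1976] [ 0.5177 -0.1304  0.1562] [ 521.8 -131.6] [41.1 25.6] 85.1139907836914
0.038 [221, 135, 232, 113, 4881] [ 0.5069 -0.051   0.0432] [512.8 -66.8] [ 98.5 186.3] 1.8965450525283813
0.038 [464, 143, 48, 13, 539] [0.4685 0.0582 0.0435] [468.4  57.7] [ 9.4 40. ] 5.079732418060303
0.038 [458, 180, 24, 27, 381] [0.5055 0.0524 0.042 ] [506.7  52.1] [21.9 24.2] 3.9683337211608887
0.038 [449, 228, 63, 13, 776] [0.5428 0.0726 0.0431] [543.4  73.3] [10.6 57.6] 5.284702301025391
0.062 [429, 140, 44, 121, 1661] [0.5072 0.0208 0.0675] [510.2  22.1] [98.2 14.5] 5.272944450378418
```

View pics/w6c.png

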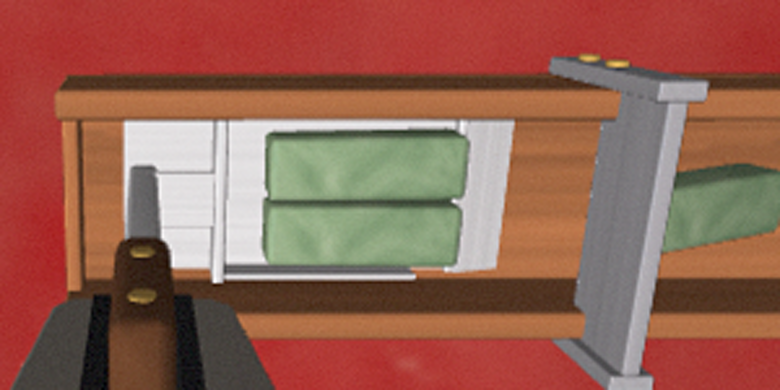

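Scoop clear of the bar with two sticks level in the pocket (365,165) and (365,235); the struck stick lies past the bar at (720,205). Release and rise.

{"name": "play_rows", "arguments": {"plan": [{"x": 0,"y": 0,"z": 0,"rx": 0,"ry": 0,"rz": 0},{"x": 0,"y": 0,"z": 0,"rx": 0,"ry": 0,"rz": 0},{"x": 0,"y": 0,"z": 0,"rx": 0,"ry": 0,"rz": 0},{"x": 0,"y": 0,"z": 0,"rx": 0,"ry": 0,"rz": 0},{"x": 0,"y": 0,"z": 0,"rx": 0,"ry": 0,"rz": 0},{"x": 0,"y": 0,"z": 0,"rx": 0,"ry": 0,"rz": 0},{"x": 0,"y": 0,"z": 0,"rx": 0,"ry": 0,"rz": 0},{"x": 0,"y": 0,"z": 0,"rx": 0,"ry": 0,"rz": 0},{"x": 0,"y": 0,"z": 0,"rx": 0,"ry": 0,"rz": 0},{"x": 0,"y": 0,"z": 0,"rx": 0,"ry": 0,"rz": 0}], "fingers": 1}}

```text
t: 12.87
ee_pos: [0.5224, -0.1306, 0.1127]
orientation: [-3.142, 0.0, -3.054]
contact_force: [0.3, -0.0, 0.6]
width: 0.0782
finger_force: 0.0
```

{"name": "play_rows", "arguments": {"plan": [{"x": 0,"y": 0,"z": -0.01,"rx": 0,"ry": 0,"rz": 0},{"x": 0,"y": 0,"z": -0.015,"rx": 0,"ry": 0,"rz": 0},{"x": 0,"y": 0,"z": -0.02,"rx": 0,"ry": 0,"rz": 0},{"x": 0,"y": 0,"z": -0.02,"rx": 0,"ry": 0,"rz": 0},{"x": 0,"y": 0,"z": -0.02,"rx": 0,"ry": 0,"rz": 0},{"x": 0,"y": 0,"z": -0.02,"rx": 0,"ry": 0,"rz": 0},{"x": 0,"y": 0,"z": -0.02,"rx": 0,"ry": 0,"rz": 0},{"x": 0,"y": 0,"z": -0.015,"rx": 0,"ry": 0,"rz": 0},{"x": 0,"y": 0,"z": 0,"rx": 0,"ry": 0,"rz": 0}]}}

```text
t: 13.62
ee_pos: [0.5241, -0.1311, 0.2567]
orientation: [-3.14, 0.005, -3.054]
contact_force: [0.5, 1.2, 0.7]
width: 0.0919
finger_force: 0.0
```

```bash
python3 look.py w7; python3 - <<'E'
import cv2; p=cv2.imread("pics/w7.png"); cv2.imwrite("pics/w7c.png",cv2.resize(p[100:220,220:500],None,fx=2.8,fy=2.8,interpolation=cv2.INTER_CUBIC))
E
```

```text
13.6167 [ 0.52414737 -0.13109056  0.25669744] [-3.13967138  0.00543761 -3.05435852]
0.147 [247, 166, 15, 29, 378] [ 0.5214 -0.13    0.1566] [ 522.8 -130.2] [26.3 13.3] 5.042259693145752
0.038 [233, 121, 144, 75, 2139] [ 0.5119 -0.0558  0.0434] [521.  -66.4] [ 96.4 177.7] 7.101302146911621
0.038 [381, 125, 89, 67, 1380] [0.4996 0.0861 0.0432] [504.2  86.5] [ 85.8 102.6] 5.098170280456543
0.038 [387, 150, 19, 18, 206] [0.506  0.0523 0.0421] [506.8  51.5] [22.3 24.1] 5.772368431091309
0.038 [234, 184, 14, 8, 111] [ 0.5626 -0.1446  0.0431] [ 563.  -144.7] [ 9.2 17.2] 4.430196762084961
0.062 [371, 122, 22, 81, 619] [0.5081 0.0215 0.068 ] [510.1  22.4] [97.8 14.1] 4.985213756561279
0.062 [445, 135, 20, 56, 599] [0.5013 0.1108 0.067 ] [502.3 111.8] [67.9 11.6] 4.785984992980957
```

View pics/w7c.png

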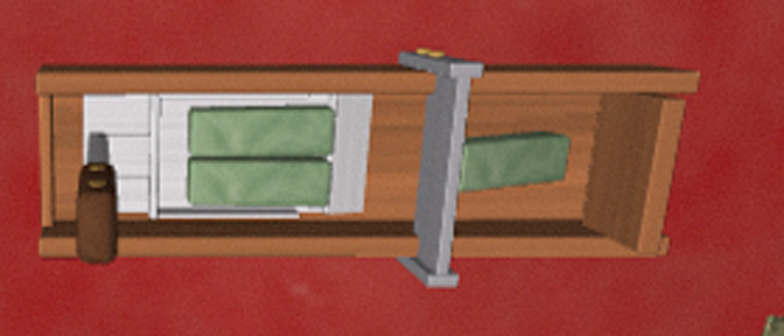

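The scoop stands free and flat, clear of the bar, with both sticks level in its pocket at (260,130) and (260,185). The struck stick rests beyond the bar at (515,160) and hasn't moved since the last look.

```bash
python3 -c "
from workcell import r; print(r.job_done())"
```

```text
the job is handed in; nothing more can be done
None
```

I handed the job in at about 14 s: the scoop stands flat and clear of the bar with two sticks level in its pocket, and the third was struck off into the trough, where it came to rest leaning on the bar rather than lying flat.

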